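Scrub out the mug with the bottle brush

ROBOT

A 6-joint arm with a two-finger parallel gripper is mounted at the origin on a cart in front of the work surface, level with it; the furniture and walls round the work are solid. World frame = base frame: x ahead of the robot, y to its left, z up, the work surface at z = 0. Lengths are in m, angles in rad, forces in N, time in s.
With the tool pointing down it reaches from about 0.425 to 0.95 m from the base axis. Payload 3.5 kg.
Tool frame: the origin (TCP) lies at the very end of the fingers, on their centre line; the grasp point (between the pads) lies ctrl.grip_point_offset behind it (ctrl.grip_point_offset is the distance from the TCP to the grasp point, in m); z points along the fingers, y is the direction in which the jaws open and shut (so a half turn about z gives the same grasp; the last joint's range is limited). The gripper opens to 85 mm and grips with 20 to 120 N. Pads are 22 mm wide; open, the fingers measure 114 mm over their backs; the gripper's body (76 mm by 85 mm) begins 54 mm behind the grasp point. The pads swing forward as they close: fully open they stand 13 mm farther back than shut.
Start: joints at [1.103, 0.286, 1.577, -0, 1.279, -0.15], TCP at [0.211, 0.641, 0.231] pointing down, gripper open.
Joint ranges: [-2.77, 2.77], [-0.9, 2.22], [0.21, 2.48], [-1.53, 4.67], [0.24, 2.81], [-2.84, 2.84]. Speed limits (rad/s): [2.79, 2.79, 3.14, 3.14, 3.14, 3.14].

INTERFACE

Orientations are given as a unit quaternion [x, y, z, w].
In Python, from plant import ctrl gives the robot as it stands.
- The arm moves only by the tool servo_tool, never from a script. Its argument "increments" is a list of rows, each a list of 5 numbers: the opening, from 0 (shut) to 1 (fully open), then the shift along the world's x, y, z in units of 40 mm (1.0 is 40 mm), then the turn about the world's z in units of 5 degrees (1.0 is 5 degrees). A call has exactly 10 rows; each row is the pose to reach, as a shift and turn from the pose measured when the call began; what a row does not reach only later rows make up. A row lasts 1/12 s, in which the tool goes at most 41.7 mm and 7.16 degrees, less where a joint would pass 70% of its speed; a pose out of reach is approached as far as the arm can. A call with a gripper value outside its range is refused whole. The fingers move at their own pace and stop on an object; "grip_force" is the grip in N (left out, the last holds). Time passes only in rows, so rows that repeat a pose let the fingers close, or fill a call up. It gives the time, the measured TCP pose, the force and the opening at its end, in the units of the state.
- ctrl.get_state(): the state, without advancing time (a new reading comes with each control period).
- ctrl.read_camera(name): name is "side" or "top"; returns a dict with "frame" (420x560x3 uint8, red, green, blue), "K" (3x3 intrinsics, pixels), "extrinsics" (4x4, takes a point from camera to world coordinates). Camera axes: x right, y down, z forward; pixel columns grow to the right and rows downward; lengths in m; the calibration is good to about 2 mm. A picture is of the moment at which its call begins. There is no depth.
- ctrl.sign_off(): hands the job in, once; it reports no verdict.
Trained networks look in a picture, given as the dict that the camera call returned (one of the last four; its "shot" number tells which), for a name from the list of things; names that differ only in an ending like _2 or _b are one class to them, and where a whole thing is asked for, a point or a joint stands for the part that bears it (a point fixed in the world has none). Each returns a list of dicts, best first, with "conf" (0 to 1); they miss things now and then, are a little off and sometimes report something else, mostly with a low value. They report only what shows in the picture. A call takes as long as a camera call. They do not tell look-alikes from the thing itself.
- ctrl.masks_of(picture, query): "region" (420x560 bool, what is visible of it) and "extent" ([left, top, right, bottom] in pixels, round what is visible of it).
- ctrl.landmark_of(picture, query): "centre" ([row, column] in pixels: a listed point, or the origin of a listed thing).
The state is a dict: "time": time; "qpos": joint angles; "dq": joint speeds; "joint_efforts": joint torques, N m; "eef_pos": TCP position; "tcp_rot": TCP orientation; "contact_force": force on the tool from outside, world axes, zero at the start; "wrist_torque": the same for the moment, N m; "opening": opening from 0.0 (shut) to 1.0 (fully open).
Only numpy, scipy, OpenCV 4.12 (cv2) and the standard library are available. Lean on these libraries where they do the work, as an engineer would, in place of code of your own. Each camera call takes 0.05 s, during which the arm holds its last target. There are 200 camera calls.

TASK

Take the bottle brush out of its steel holder and scrub the inside of the mug with it: down to the bottom, up to about the rim, and down to the bottom once more. Then put the brush back in its holder, let go of it, and leave the mug standing upright where it is; do not disturb the glass tumbler.

Things in the scene. Friction and masses are not known exactly. Their poses are not given: they have to be found in the camera images.
- bottle_brush: Rigid bottle brush, 218 mm long, 0.09 kg, hanging upright in the holder. Origin: lower tip of the bristles, on the axis; z towards the handle. Heights from the tip: bristles 32 mm across (18 at the tip) to 90 mm, thin wire, round grey guard 84 mm across at 112-121 mm, steel ferrule, round wooden handle 24 mm across at 128-218 mm (middle 173), alike from all sides.
- brush_holder: Upright open steel cup that holds the brush, fixed: 120 mm tall, 68 mm across (foot 80), mouth 60 mm across inside, inner floor 6 mm up. Origin: centre of its underside, on the worktop; z up. The brush's guard rests on the rim: fully back, the brush is upright, its tip 8 mm above this origin.
- mug_bottom (a point): White mug with a handle, loose, 0.3 kg: 98 mm tall, 92 mm across at the rim, 70 at the foot; hollow about 80 mm across at the rim, 58 at the bottom. This point: centre of its inner floor, on its axis, 8 mm above the worktop; the rim is 90 mm above this point. z up; the handle points along -y, reaches 77 mm from the axis.
- glass_tumbler: Clear glass tumbler without a handle, loose, 81 mm across, 91 mm tall; to be left alone. Origin: centre of its underside; z up.
Mind the look-alikes: they are no part of the job. Leave any green look-alike of the bottle_brush alone.

How it is judged:
On the way, in this order (a step that is already met when the one before it is completed fails the run):
1. the brush tip is inside the mug at its bottom (within 20 mm of the inner floor and 30 mm of the axis) (z of bottle_brush in the frame of mug_bottom below 0.02 m and horizontal distance between bottle_brush and mug_bottom below 0.03 m and angle between bottle_brush's own z axis and vertical below 0.4 rad), for 0.1 s.
2. the brush tip is drawn up, at least 50 mm above the mug's inner floor, still over the mug (z of bottle_brush in the frame of mug_bottom above 0.05 m and horizontal distance between bottle_brush and mug_bottom below 0.045 m), for 0.05 s.
3. the brush tip is at the mug's bottom a second time (within 20 mm of the inner floor and 30 mm of the axis) (all of step 1), for 0.1 s.
At the end, for the whole second after the job is handed in: The brush is back in its holder, upright within 11 degrees, at rest, with its tip within 20 mm above the holder's origin height and within 25 mm of its axis; the mug stands upright within 50 mm of where it was (horizontal distance between bottle_brush and brush_holder below 0.025 m and z of bottle_brush in the frame of brush_holder below 0.02 m and angle between bottle_brush's own z axis and vertical below 0.2 rad and linear speed of bottle_brush below 0.03 m/s and angle between mug_bottom's own z axis and vertical below 0.1 rad and distance of mug_bottom from where it was at the start of the episode below 0.05 m); the robot touches nothing.
It fails at once if the glass tumbler is moved more than 30 mm or knocked over (distance of glass_tumbler from where it was at the start of the episode above 0.03 m or angle between glass_tumbler's own z axis and vertical above 0.3 rad).
It also fails if it takes over 48 s, if anything falls off the work surface, if the arm or the gripper's body presses on something with over 40 N, if the wrist force passes 120 N, or if a joint passes its speed limit or range.

## Working session

There is one attempt and no reset: what is moved stays moved. The work goes in short steps, Python scripts to look and compute and a tool call to move; the robot and the scene stay as the last step left them, time stands still between calls to the robot, and variables do not carry over. Pictures are saved under pics/ and viewed, about 8 in all and at most 12, crops included, and the job is handed in when it is done.

Besides the shell and the picture viewer there is one more tool, called after ">>>" by a JSON object that holds its "method" and its "body". servo_tool: Moves the arm, as the interface text tells. Its arguments: {"type":"object","properties":{"increments":{"type":"array"},"grip_force":{"type":"number"}},"required":["increments"]}

```bash
mkdir -p pics; ls
cat > h.py <<'E'
import numpy as np,cv2
from plant import ctrl
def shot(n,fn=None):
    p=ctrl.read_camera(n)
    if fn: cv2.imwrite('pics/'+fn,p['frame'][:,:,::-1])
    return p
def proj(p,X):
    E=np.linalg.inv(p['extrinsics']);c=E[:3,:3]@np.array(X)+E[:3,3];u=p['K']@c;return u[:2]/u[2]
def onz(p,rc,z):
    d=p['extrinsics'][:3,:3]@np.linalg.solve(p['K'],[rc[1],rc[0],1]);o=p['extrinsics'][:3,3]
    return o+d*(z-o[2])/d[2]
def tri(ps,rcs):
    A=0;b=0
    for p,rc in zip(ps,rcs):
        d=p['extrinsics'][:3,:3]@np.linalg.solve(p['K'],[rc[1],rc[0],1]);d/=np.linalg.norm(d)
        M=np.eye(3)-np.outer(d,d);A=A+M;b=b+M@p['extrinsics'][:3,3]
    return np.linalg.solve(A,b)
E
python3 - <<'E'
from h import *
print(ctrl.get_state(),ctrl.grip_point_offset)
ps={n:shot(n) for n in('side','top')}
cv2.imwrite('pics/a.png',cv2.resize(np.hstack([ps['side']['frame'],ps['top']['frame']])[:,:,::-1],(800,300)) )
cv2.imwrite('pics/top.png',ps['top']['frame'][:,:,::-1]);cv2.imwrite('pics/side.png',ps['side']['frame'][:,:,::-1])
for n,p in ps.items():
    print(n,p['extrinsics'].round(3).tolist())
    for q,z in(('bottle_brush',.008),('brush_holder',0),('mug_bottom',.008),('glass_tumbler',0)):
        for r in ctrl.landmark_of(p,q): print(q,'L',np.round(r['centre']),round(r['conf'],2),onz(p,r['centre'],z).round(3))
        for r in ctrl.masks_of(p,q): print(q,'M',r['extent'],round(r['conf'],2))
E
```

```text
pics
{'time': 0.0, 'qpos': array([ 1.10300858e+00,  2.87193969e-01,  1.57820916e+00,  3.04859000e-05,
        1.27859424e+00, -1.50007310e-01]), 'dq': array([1.21921427e-03, 9.28534575e-04, 1.18826526e-03, 7.83487484e-05,
       3.99352693e-04, 1.16500140e-03]), 'joint_efforts': array([ 1.42135883e-03, -4.05988491e+01, -2.92627680e+01, -6.36132836e-05,
        5.93276738e-03, -1.69068908e-06]), 'eef_pos': array([0.21057446, 0.64061012, 0.2299109 ]), 'tcp_rot': array([ 1.58226742e-01,  9.87402072e-01, -1.14101359e-03, -3.79427996e-04]), 'contact_force': array([0.33916213, 0.63293688, 0.0126503 ]), 'wrist_torque': array([-0.02652333, -0.05821777, -0.00482762]), 'opening': 0.9960199861934741} 0.0187
side [[0.967, -0.106, 0.229, 0.187], [-0.253, -0.451, 0.856, -0.797], [0.012, -0.886, -0.463, 0.436], [0.0, 0.0, 0.0, 1.0]]
bottle_brush L [299. 257.] 0.79 [ 0.311 -0.253  0.008]
bottle_brush M [362.4, 128.3, 425.6, 225.5] 0.9
bottle_brush M [226.9, 142.5, 294.9, 299.0] 0.56
brush_holder L [286. 382.] 0.87 [ 0.486 -0.253  0.   ]
brush_holder M [354.8, 215.0, 415.3, 309.3] 0.71
mug_bottom L [
[... 162 characters left out ...]
5.7, 308.7] 0.38
glass_tumbler M [269.8, 118.2, 311.6, 172.7] 0.98
top [[0.029, -0.996, 0.09, 0.318], [-1.0, -0.028, 0.009, -0.056], [-0.007, -0.09, -0.996, 0.899], [0.0, 0.0, 0.0, 1.0]]
bottle_brush L [247. 371.] 0.69 [ 0.319 -0.252  0.008]
bottle_brush L [173. 377.] 0.61 [ 0.484 -0.264  0.008]
bottle_brush M [371.6, 145.3, 411.8, 188.7] 0.85
bottle_brush M [362.7, 224.0, 403.5, 269.5] 0.56
brush_holder L [176. 375.] 0.74 [ 0.479 -0.26   0.   ]
brush_holder M [355.3, 159.3, 387.7, 191.1] 0.84
brush_holder M [240.8, 161.1, 301.9, 209.4] 0.39
mug_bottom L [193. 265.] 0.77 [ 0.432 -0.013  0.008]
mug_bottom M [241.2, 164.4, 300.9, 209.8] 0.72
glass_tumbler L [174. 195.] 0.62 [0.472 0.148 0.   ]
```

View pics/top.png

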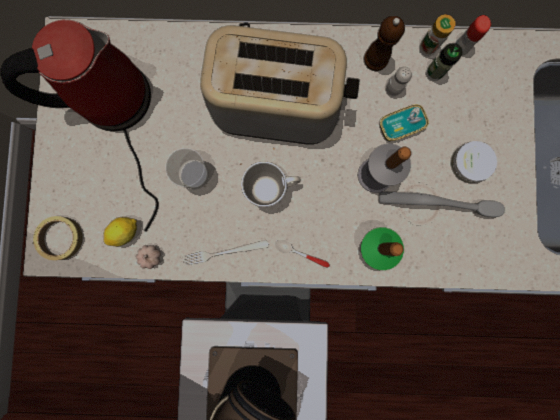

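View pics/side.png

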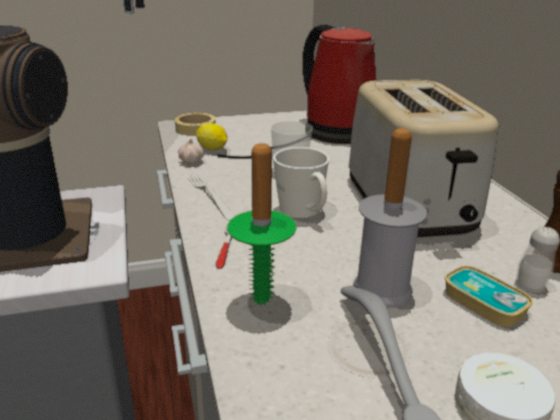

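The top view shows two brushes. The one with the green guard, at top (382,249) and side (262,225), is the look-alike. The one with the grey guard, in the steel cup at top (388,165) and side (398,170), fits the description. The mug is at top (265,187) and the tumbler at top (193,173). I'll confirm with enlarged crops that carry the model overlay.

```bash
cat >> h.py <<'E'
def ring(im,p,c,r,col,org,s):
    t=np.linspace(0,2*np.pi,40)
    q=np.array([(proj(p,[c[0]+r*np.cos(a),c[1]+r*np.sin(a),c[2]])-org+.5)*s for a in t])
    cv2.polylines(im,[q.astype(np.int32)],True,col,1)
def overlay(p,box,s,rings):
    l,t,r,b=box;im=cv2.resize(p['frame'][t:b,l:r,::-1],None,fx=s,fy=s,interpolation=cv2.INTER_CUBIC)
    for c,R,col in rings: ring(im,p,c,R,col,np.array([l,t]),s)
    return im
E
cat > m.py <<'E'
from h import *
from scipy.optimize import least_squares
B=[.4825,-.2565];M=[.436,-.0105]
ps=[shot('side'),shot('top')]
# wooden handle centroids of the grey brush by colour
boxes=[(380,120,425,225),(380,140,420,180)]
cs=[]
for p,(l,t,r,b) in zip(ps,boxes):
    h=cv2.cvtColor(p['frame'],cv2.COLOR_RGB2HSV)[t:b,l:r]
    m=((h[...,0]<16)&(h[...,1]>120)).astype(np.uint8)
    n,lab,st,c=cv2.connectedComponentsWithStats(m);k=1+np.argmax(st[1:,4])
    print('handle',st[k],c[k]+[l,t]);cs.append((c[k]+[l,t])[::-1])
print('tri handle mid',tri(ps,cs))
G=(0,255,0);R=(0,0,255)
rg=[([*B,.129],.042,G),([*B,.226],.012,R),([*B,0],.040,G),([*M,.098],.046,G),([*M,.098],.040,R),([*M,.008],.029,R),([.472,.148,.091],.0405,G)]
a=overlay(ps[0],(260,110,440,320),2.8,rg);b=overlay(ps[1],(350,130,430,200),3.6,rg);c=overlay(ps[1],(170,140,310,220),2.05,rg)
h=max(a.shape[0],b.shape[0]+c.shape[0]);im=np.zeros((h,a.shape[1]+max(b.shape[1],c.shape[1]),3),np.uint8)
im[:a.shape[0],:a.shape[1]]=a;im[:b.shape[0],a.shape[1]:a.shape[1]+b.shape[1]]=b;im[b.shape[0]:b.shape[0]+c.shape[0],a.shape[1]:a.shape[1]+c.shape[1]]=c
cv2.imwrite('pics/ov.png',im);print(im.shape)
E
python3 m.py
```

```text
handle [   5    8   27   75 1190] [397.56890756 164.70420168]
handle [  6   7  25  21 287] [398.43554007 157.10801394]
tri handle mid [ 0.48217638 -0.2609325   0.18266146]
(588, 792, 3)
```

View pics/ov.png

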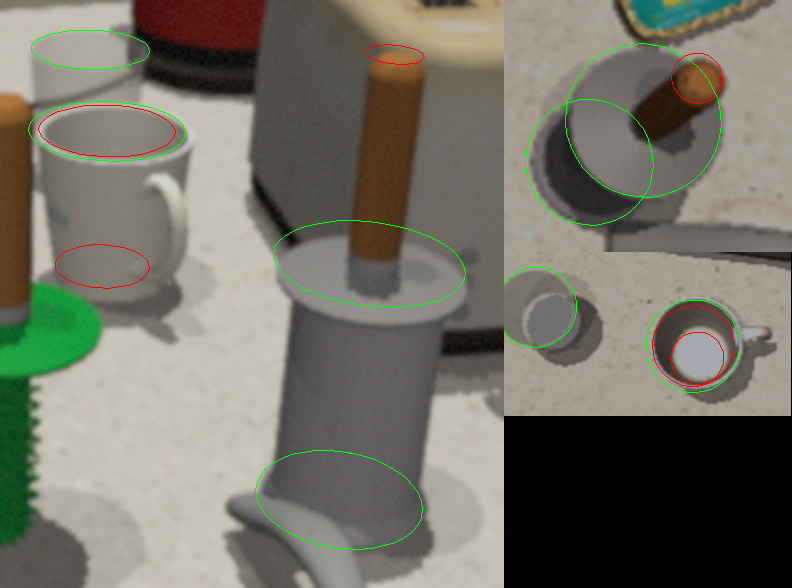

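The crops confirm it: the grey-guard brush sits in the steel cup, and the model rings overlap it at about (0.483,-0.259). The mug is at about (0.438,-0.012), and the green brush on the left is the look-alike. I'm moving now.

>>> {"method": "servo_tool", "body": {"increments": [[1,0.45,-0.8,0.3,0],[1,0.9,-1.6,0.6,0],[1,1.4,-2.4,0.9,0],[1,1.8,-3.2,1.2,0],[1,2.3,-4.1,1.5,0],[1,2.8,-4.9,1.75,0],[1,3.3,-5.8,1.75,0],[1,3.8,-6.6,1.75,0],[1,4.3,-7.4,1.75,0],[1,4.8,-8.2,1.75,0]], "grip_force": 50}}

```text
time: 1.83
eef_pos: [0.4035, 0.3115, 0.3018]
tcp_rot: [0.158, 0.987, 0.0, 0.0]
contact_force: [-0.3, -0.3, 0.2]
opening: 0.997
```

>>> {"method": "servo_tool", "body": {"increments": [[1,0.2,-0.9,0,0],[1,0.4,-1.8,0,0],[1,0.6,-2.7,0,0],[1,0.8,-3.6,0,0],[1,1.0,-4.5,0,0],[1,1.2,-5.4,0,0],[1,1.4,-6.3,0,0],[1,1.6,-7.2,0,0],[1,1.8,-8.1,0,0],[1,2.0,-9.0,0,0]]}}

```text
time: 2.67
eef_pos: [0.4835, -0.0503, 0.3022]
tcp_rot: [0.158, 0.987, 0.0, 0.001]
contact_force: [1.8, -0.0, 0.3]
opening: 1.001
```

>>> {"method": "servo_tool", "body": {"increments": [[1,0,-0.8,0,0],[1,0,-1.6,0,0],[1,0,-2.4,0,0],[1,0,-3.2,0,0],[1,0,-4.0,0,0],[1,0,-4.7,0,0],[1,0,-5.2,0,0],[1,0,-5.2,-0.5,0],[1,0,-5.2,-1,0],[1,0,-5.2,-1,0]]}}

```text
time: 3.5
eef_pos: [0.4815, -0.2576, 0.2577]
tcp_rot: [0.159, 0.987, 0.002, -0.002]
contact_force: [-0.3, 0.5, -1.2]
opening: 0.999
```

Run:
```python
from h import *
a=shot('side');b=shot('top')
cv2.imwrite('pics/b.png',np.hstack([overlay(a,(330,0,500,240),2.4,[]),overlay(b,(330,60,460,220),2.9,[])[:464] if 0 else cv2.resize(overlay(b,(340,80,460,240),3,[]),(360,576)) ][:2]) if 0 else np.hstack([cv2.resize(overlay(a,(330,0,500,240),2.4,[]),(408,576)),cv2.resize(overlay(b,(330,80,450,240),3,[]),(380,576))]))
print(ctrl.get_state()['eef_pos'])
```

```text
[ 0.48310181 -0.25802542  0.26170177]
```

View pics/b.png

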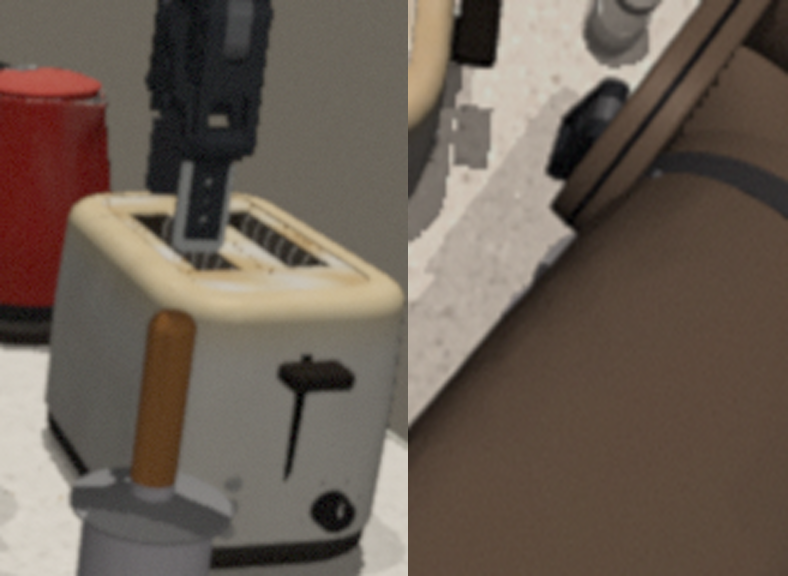

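The side view shows the open gripper above the handle, with the near finger at about (415,100) and the handle top at (402,132). The arm hides the top view. I'll check the alignment and the toaster clearance by projection.

Run:
```python
from h import *
p=shot('side');s=ctrl.get_state();T=s['eef_pos'];print(T)
u=np.array([-.31,-.95,0])
for d in(.0425,.057):print('near finger tip proj',proj(p,T+u*d), 'open tip +13mm',proj(p,T+u*d+[0,0,.013]))
print('obs finger tip centre', 330+202/2.4, 248/2.4)
for y in(-.256,-.261):print('handle top',proj(p,[.483,y,.226]), 'mid',proj(p,[.483,y,.181]))
for z in(0,.01):print('toaster corner',onz(p,(228,330+85/2.4),z),onz(p,(225,330+360/2.4),z))
print(onz(p,(310/2.4,330+210/2.4),.19))
```

```text
[ 0.48369619 -0.25830823  0.26301565]
near finger tip proj [412.3361718  109.66034947] open tip +13mm [413.95571673  97.66942999]
near finger tip proj [414.6547884  113.90321622] open tip +13mm [416.33716284 101.68045825]
obs finger tip centre 414.1666666666667 103.33333333333334
handle top [400.66371813 128.78804465] mid [396.15327012 164.34520332]
handle top [402.61733961 130.20650082] mid [398.01376546 165.95375872]
toaster corner [ 0.52672265 -0.10151227  0.        ] [ 0.71546237 -0.13628217  0.        ]
toaster corner [ 0.51892848 -0.11748189  0.01      ] [ 0.70333571 -0.15145365  0.01      ]
[ 0.55575183 -0.16954805  0.19      ]
```

>>> {"method": "servo_tool", "body": {"increments": [[1,0,0,-0.5,0],[1,0,0,-1,0],[1,0,0,-1.5,0],[1,0,0,-2,0],[1,0,0,-2.4,0],[1,0,0,-2.4,0],[0.1,0,0,-2.4,0],[0.1,0,0,-2.4,0],[0.1,0,0,-2.4,0],[0.1,0,0,-2.4,0]], "grip_force": 60}}

```text
time: 4.48
eef_pos: [0.4846, -0.2589, 0.169]
tcp_rot: [0.158, 0.987, -0.001, 0.003]
contact_force: [-0.5, -0.4, 0.2]
opening: 0.451
```

>>> {"method": "servo_tool", "body": {"increments": [[0.1,0,0,0,0],[0.1,0,0,0,0],[0.1,0,0,0,0],[0.1,0,0,0,0],[0.1,0,0,0,0],[0.1,0,0,0.1,0],[0.1,0,0,0.2,0],[0.1,0,0,0.4,0],[0.1,0,0,0.6,0],[0.1,0,0,0.8,0]]}}

```text
time: 5.32
eef_pos: [0.4846, -0.2589, 0.2018]
tcp_rot: [0.158, 0.987, -0.001, 0.003]
contact_force: [-0.5, 0.1, -1.3]
opening: 0.267
```

>>> {"method": "servo_tool", "body": {"increments": [[0.1,0,0,0.4,0],[0.1,0,0,0.8,0],[0.1,0,0,1.2,0],[0.1,0,0,1.6,0],[0.1,0,0,2.0,0],[0.1,0,0,2.4,0],[0.1,0,0,2.7,0],[0.1,0,0,2.8,0],[0.1,0,0,2.8,0],[0.1,0,0,2.8,0]]}}

```text
time: 6.15
eef_pos: [0.4844, -0.2587, 0.3133]
tcp_rot: [0.158, 0.987, -0.0, 0.003]
contact_force: [0.5, -0.4, -1.1]
opening: 0.267
```

Run:
```python
from h import *
a=shot('side');T=ctrl.get_state()['eef_pos'];print(T)
z=T[2]-.169+.008;B=[T[0],T[1]]
G=(0,255,0)
cv2.imwrite('pics/c.png',overlay(a,(330,0,500,250),2.4,[([*B,z+.01],.009,G),([*B,z+.08],.016,G),([*B,z+.112],.042,G)]))
```

```text
[ 0.48421736 -0.25855278  0.312559  ]
```

View pics/c.png

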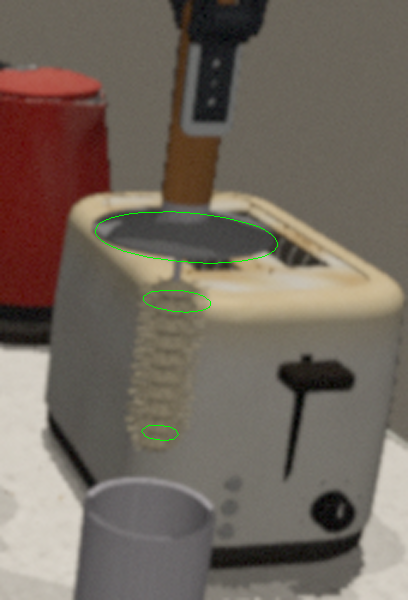

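The brush is free and upright. The rings match: the tip is at crop (152,445) and the guard at (187,237). Next I move over the mug.

>>> {"method": "servo_tool", "body": {"increments": [[0.1,-0.1,0.5,0,0],[0.1,-0.25,1.3,0,0],[0.1,-0.4,2.1,0,0],[0.1,-0.55,2.9,0,0],[0.1,-0.7,3.7,0,0],[0.1,-0.85,4.5,0,0],[0.1,-1.0,5.3,0,0],[0.1,-1.1,5.9,0,0],[0.1,-1.15,6.15,0,0],[0.1,-1.15,6.15,0,0]]}}

```text
time: 7.03
eef_pos: [0.4375, -0.0109, 0.3116]
tcp_rot: [0.156, 0.988, 0.0, 0.001]
contact_force: [-0.3, 0.3, -1.2]
opening: 0.264
```

Run:
```python
from h import *
a=shot('side');b=shot('top');T=ctrl.get_state()['eef_pos'];print(T)
z=T[2]-.169+.008;B=[T[0],T[1]]
G=(0,255,0);R=(0,0,255);M=[.438,-.012]
rg=[([*B,z+.01],.009,G),([*B,z+.08],.016,G),([*M,.098],.046,R),([*M,.0],.035,R)]
A=overlay(a,(250,60,360,240),3.2,rg);C=overlay(b,(220,130,330,230),3.2,rg)
im=np.zeros((576,A.shape[1]+C.shape[1],3),np.uint8);im[:,:A.shape[1]]=A;im[:C.shape[0],A.shape[1]:]=C
cv2.imwrite('pics/d.png',im);print(im.shape)
```

```text
[ 0.43816405 -0.01293844  0.31194209]
(576, 704, 3)
```

View pics/d.png

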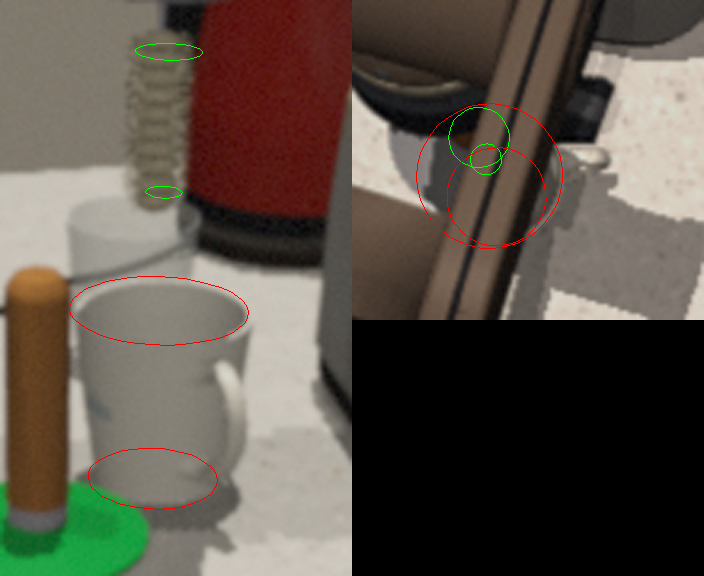

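The side view shows the brush about 3 px left of its model and the mug about 1.6 px right of its own. The brush therefore needs about +6 mm in x before it goes down.

>>> {"method": "servo_tool", "body": {"increments": [[0.1,0.15,0,0,0],[0.1,0.15,0,-0.2,0],[0.1,0.15,0,-0.5,0],[0.1,0.15,0,-0.8,0],[0.1,0.15,0,-1.1,0],[0.1,0.15,0,-1.4,0],[0.1,0.15,0,-1.7,0],[0.1,0.15,0,-2.0,0],[0.1,0.15,0,-2.2,0],[0.1,0.15,0,-2.2,0]]}}

```text
time: 7.97
eef_pos: [0.4429, -0.0126, 0.2212]
tcp_rot: [0.158, 0.987, -0.0, -0.001]
contact_force: [-0.2, 0.6, -1.9]
opening: 0.265
```

Run:
```python
from h import *
a=shot('side');s=ctrl.get_state();T=s['eef_pos'];print(T,s['contact_force'],s['wrist_torque'])
B=[T[0],T[1]];z=T[2]-.161;G=(0,255,0);R=(0,0,255);M=[.438,-.012]
cv2.imwrite('pics/e.png',overlay(a,(240,40,370,230),3.1,[([*B,z+.08],.016,G),([*M,.098],.046,R)]))
```

```text
[ 0.44353019 -0.01273     0.22265484] [ 0.47976031 -0.33637901 -0.5400997 ] [-0.01677544 -0.03635593 -0.00288313]
```

View pics/e.png

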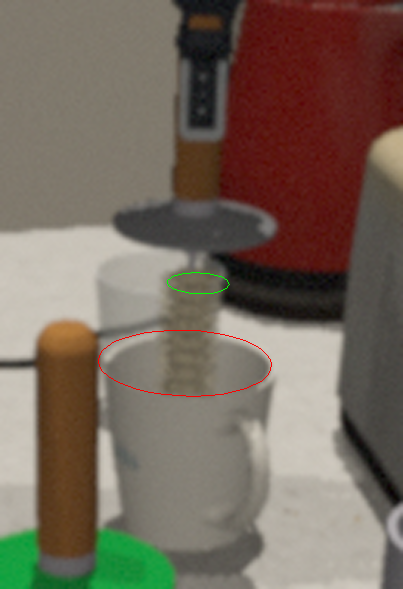

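The bristles are centred in the mug opening: brush at column 190, rim at about 105-273. I see no contact force, so I'm going down.

>>> {"method": "servo_tool", "body": {"increments": [[0.1,0,0,-0.2,0],[0.1,0,0,-0.4,0],[0.1,0,0,-0.6,0],[0.1,0,0,-0.8,0],[0.1,0,0,-0.95,0],[0.1,0,0,-1.1,0],[0.1,0,0,-1.1,0],[0.1,0,0,-1.1,0],[0.1,0,0,-1.1,0],[0.1,0,0,-1.1,0]]}}

```text
time: 8.85
eef_pos: [0.4439, -0.0128, 0.1792]
tcp_rot: [0.158, 0.987, -0.0, 0.001]
contact_force: [-0.1, -0.1, -0.2]
opening: 0.267
```

>>> {"method": "servo_tool", "body": {"increments": [[0.1,0,0,-0.03,0],[0.1,0,0,-0.06,0],[0.1,0,0,-0.09,0],[0.1,0,0,-0.12,0],[0.1,0,0,-0.12,0],[0.1,0,0,-0.12,0],[0.1,0,0,-0.12,0],[0.1,0,0,-0.12,0],[0.1,0,0,-0.12,0],[0.1,0,0,-0.12,0]]}}

```text
time: 9.68
eef_pos: [0.444, -0.0128, 0.1745]
tcp_rot: [0.158, 0.987, -0.0, 0.001]
contact_force: [0.6, -0.1, -0.5]
opening: 0.267
```

Run:
```python
from h import *
a=shot('side');s=ctrl.get_state();T=s['eef_pos'];print(T,s['contact_force'],s['wrist_torque'])
B=[T[0],T[1]];z=T[2]-.161;G=(0,255,0);R=(0,0,255);M=[.438,-.012]
cv2.imwrite('pics/f.png',overlay(a,(240,60,370,230),3.1,[([*B,z+.112],.042,G),([*M,.098],.046,R)]))
```

```text
[ 0.44396136 -0.01283371  0.17445335] [ 0.20307656  0.08726533 -1.46667617] [-0.01785778  0.04203598 -0.01724271]
```

View pics/f.png

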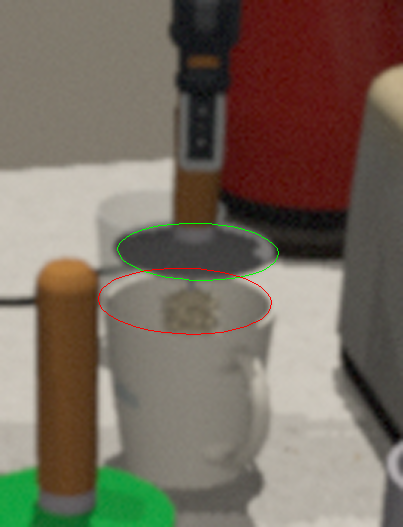

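The brush is at the bottom: the guard matches its model ring, which puts the tip about 5 mm above the floor, and the mug hasn't moved. Now up to about the rim, then down again.

>>> {"method": "servo_tool", "body": {"increments": [[0.1,0,0,0.3,0],[0.1,0,0,0.6,0],[0.1,0,0,0.9,0],[0.1,0,0,1.2,0],[0.1,0,0,1.5,0],[0.1,0,0,1.8,0],[0.1,0,0,2.0,0],[0.1,0,0,2.0,0],[0.1,0,0,2.0,0],[0.1,0,0,2.0,0]]}}

```text
time: 10.57
eef_pos: [0.4436, -0.0127, 0.2538]
tcp_rot: [0.158, 0.987, -0.0, 0.0]
contact_force: [0.5, -0.5, -0.9]
opening: 0.267
```

>>> {"method": "servo_tool", "body": {"increments": [[0.1,0,0,-0.3,0],[0.1,0,0,-0.6,0],[0.1,0,0,-0.9,0],[0.1,0,0,-1.2,0],[0.1,0,0,-1.5,0],[0.1,0,0,-1.8,0],[0.1,0,0,-1.95,0],[0.1,0,0,-2.0,0],[0.1,0,0,-2.0,0],[0.1,0,0,-2.0,0]]}}

```text
time: 11.4
eef_pos: [0.4438, -0.0128, 0.174]
tcp_rot: [0.158, 0.987, -0.0, 0.0]
contact_force: [-0.0, -0.6, -2.1]
opening: 0.267
```

>>> {"method": "servo_tool", "body": {"increments": [[0.1,0,0,0,0],[0.1,0,0,0,0],[0.1,0,0,0,0],[0.1,0,0,0,0],[0.1,0,0,0,0],[0.1,0,0,0.3,0],[0.1,0,0,0.6,0],[0.1,0,0,0.9,0],[0.1,0,0,1.2,0],[0.1,0,0,1.5,0]]}}

```text
time: 12.23
eef_pos: [0.4437, -0.0128, 0.2348]
tcp_rot: [0.158, 0.987, -0.0, 0.0]
contact_force: [-0.2, 0.5, -1.6]
opening: 0.263
```

>>> {"method": "servo_tool", "body": {"increments": [[0.1,0,0,0.5,0],[0.1,0,0,1.0,0],[0.1,0,0,1.5,0],[0.1,0,0,2.0,0],[0.1,0.1,-0.6,2.0,0],[0.1,0.2,-1.3,2.0,0],[0.1,0.35,-2.0,2.0,0],[0.1,0.5,-2.8,2.0,0],[0.1,0.6,-3.6,2.0,0],[0.1,0.75,-4.4,2.0,0]]}}

```text
time: 13.07
eef_pos: [0.4736, -0.1902, 0.3153]
tcp_rot: [0.158, 0.987, -0.0, 0.001]
contact_force: [1.3, -0.1, -0.4]
opening: 0.263
```

>>> {"method": "servo_tool", "body": {"increments": [[0.1,0.1,-0.5,0,0],[0.1,0.2,-1.0,0,0],[0.1,0.25,-1.4,0,0],[0.1,0.275,-1.65,0,0],[0.1,0.275,-1.72,0,0],[0.1,0.275,-1.72,0,0],[0.1,0.275,-1.72,-0.2,0],[0.1,0.275,-1.72,-0.4,0],[0.1,0.275,-1.72,-0.4,0],[0.1,0.275,-1.72,-0.4,0]]}}

```text
time: 13.9
eef_pos: [0.4842, -0.2579, 0.298]
tcp_rot: [0.157, 0.988, 0.0, -0.0]
contact_force: [0.2, 0.2, -1.9]
opening: 0.264
```

Run:
```python
from h import *
a=shot('side');s=ctrl.get_state();T=s['eef_pos'];print(T,s['contact_force'])
B=[T[0],T[1]];z=T[2]-.161;G=(0,255,0);R=(0,0,255)
cv2.imwrite('pics/g.png',overlay(a,(250,60,430,310),2.4,[([*B,z],.009,G),([*B,z+.112],.042,G),([.483,-.259,.12],.034,R),([.438,-.012,.098],.046,R)]))
```

```text
[ 0.48447291 -0.2582414   0.2987684 ] [ 0.09272013  0.14959482 -1.10944227]
```

View pics/g.png

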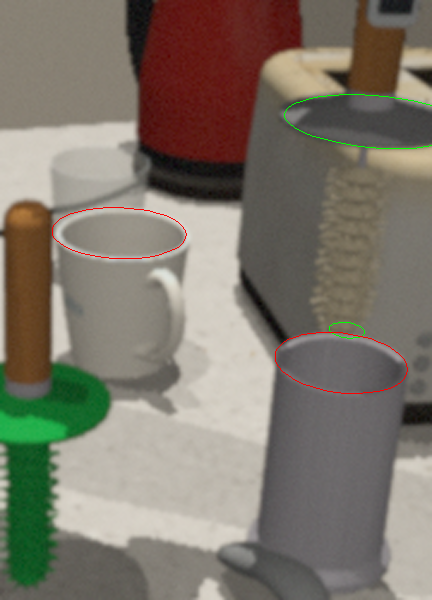

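The brush is above the holder and its rim ring matches. The mug is still in place. Lowering now.

>>> {"method": "servo_tool", "body": {"increments": [[0.1,0,0,-0.4,0],[0.1,0,0,-0.8,0],[0.1,0,0,-1.2,0],[0.1,0,0,-1.6,0],[0.1,0,0,-2.0,0],[0.1,0,0,-2.4,0],[0.1,0,0,-2.7,0],[0.1,0,0,-2.9,0],[0.1,0,0,-3.05,0],[0.1,0,0,-3.1,0]]}}

```text
time: 14.78
eef_pos: [0.4843, -0.258, 0.174]
tcp_rot: [0.157, 0.988, 0.0, -0.0]
contact_force: [0.1, 0.5, -1.6]
opening: 0.266
```

>>> {"method": "servo_tool", "body": {"increments": [[0.1,0,0,-0.04,0],[0.1,0,0,-0.08,0],[0.1,0,0,-0.11,0],[0.1,0,0,-0.11,0],[0.3,0,0,-0.11,0],[0.4,0,0,-0.11,0],[0.6,0,0,-0.11,0],[0.8,0,0,-0.11,0],[1,0,0,-0.11,0],[1,0,0,-0.11,0]]}}

```text
time: 15.62
eef_pos: [0.4844, -0.2581, 0.1698]
tcp_rot: [0.157, 0.988, -0.0, -0.0]
contact_force: [0.5, 0.1, -0.2]
opening: 0.943
```

>>> {"method": "servo_tool", "body": {"increments": [[1,0,0,0,0],[1,0,0,0,0],[1,0,0,0,0],[1,0,0,0.3,0],[1,0,0,0.7,0],[1,0,0,1.1,0],[1,0,0,1.6,0],[1,0,0,2.1,0],[1,0,0,2.6,0],[1,0,0,3.1,0]]}}

```text
time: 16.45
eef_pos: [0.4844, -0.258, 0.2959]
tcp_rot: [0.157, 0.988, -0.0, 0.0]
contact_force: [-0.5, 0.1, -0.4]
opening: 0.998
```

Run:
```python
from h import *
a=shot('side');s=ctrl.get_state();print(s['eef_pos'],s['contact_force'],s['opening'])
cv2.imwrite('pics/i.png',overlay(a,(250,20,430,310),2,[([.483,-.259,.226],.012,(0,0,255)),([.483,-.259,.12],.042,(0,0,255)),([.438,-.012,.098],.046,(0,0,255))]))
```

```text
[ 0.48597595 -0.25927259  0.30118869] [ 1.14205441 -0.15580167  2.88327476] 0.9986755635687204
```

View pics/i.png

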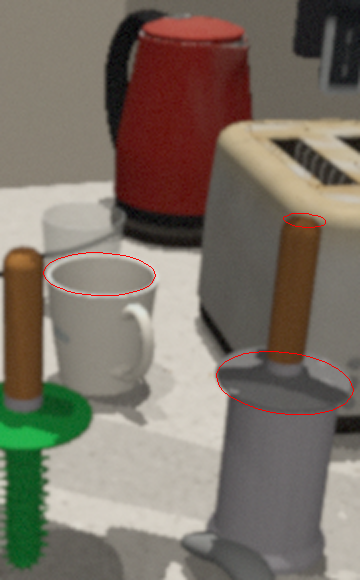

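The brush is seated as it was at the start, the gripper is clear of it, and the mug and tumbler are in place.

```bash
python3 -c "
from plant import ctrl
ctrl.read_camera('side');s=ctrl.get_state();print(s['contact_force'],s['dq'].round(3),ctrl.sign_off())"
```

```text
the job is handed in; nothing more can be done
[ 0.36664247 -0.95465073  0.54283748] [-0.002  0.032  0.066 -0.    -0.034  0.001] None
```

I scrubbed the mug with the grey-guard brush (to the bottom, up to about the rim, to the bottom again), put the brush back in its steel holder and let go. I handed the job in at about 16.6 s.

- **Scrub:** by my estimate the tip came within about 5 mm of the mug's floor both times. In between it rose to about 85 mm above the floor, roughly 5 mm below the rim. These heights come from the arm's position and the side camera, because the arm hid the mug from the top camera.
- **Final picture (side camera):** the brush stands upright and seated as at the start, and the open gripper is well above it. The mug is upright where it was, and neither the tumbler nor the green look-alike shows any sign of having moved.
- **Forces:** wrist readings stayed within about 3 N at every check, and within about 1 N at hand-in.
- **Small disagreement:** the side view was off by about 2–4 mm against the initial position estimates. I corrected for it by moving 6 mm in x before lowering the brush into the mug.

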